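Lift a bare router board onto the sloped test stand with a flat lifter

ROBOT

A 7-joint arm with a two-finger parallel gripper is mounted at the origin on the work surface. World frame = base frame: x ahead of the robot, y to its left, z up, the work surface at z = 0. Lengths are in m, angles in rad, forces in N, time in s.
With the tool pointing down it reaches from about 0.425 to 0.925 m from the base axis. Payload 6.8 kg.
Tool frame: the origin (TCP) lies on the centre line of the jaws, within the pads' length; the fingertips stand 14 mm ahead of it and the grasp point (between the pads) lies 5 mm behind it (bot.finger_overhang is the distance from the TCP to the fingertips, in m); z points along the fingers, y is the line along which they close (so a half turn about z gives the same grasp; the last joint's range is limited). The gripper opens to 85 mm and grips with 20 to 120 N. Pads are 22 mm wide; open, the fingers measure 114 mm over their backs; the gripper's body (76 mm by 85 mm) begins 54 mm behind the grasp point. The pads swing forward as they close: fully open they stand 13 mm farther back than shut.
Start: joints at [-1.44, 0.477, 0.022, 1.555, -0.011, 1.109, -0.083], TCP at [0.16, 0.656, 0.245] pointing down, gripper open.
Joint ranges: [-2.96, 2.96], [-0.34, 2.1], [-1.41, 1.46], [0.24, 2.44], [-1.37, 4.51], [0.17, 1.92], [-2.96, 2.96]. Speed limits (rad/s): [2.39, 2.39, 3.14, 3.14, 3.14, 3.14, 3.14].

INTERFACE

Orientations are given as a unit quaternion [w, x, y, z].
In Python, from station import bot gives the robot as it stands.
- The arm moves only by the shell command python3 -m inch 'ROWS' [OPENING] [FORCE]. ROWS is JSON, a list of rows, each a list of 4 numbers: the shift along the tool's x, y, z in m, then the turn about the tool's z in degrees. A call has 1 to 12 rows; each row shifts and turns the commanded pose from where the row before left it, along the tool's axes as they then stand; what a row does not reach is not made up. A row lasts 1/10 s, in which the tool goes at most 50 mm and 8.59 degrees, less where a joint would pass 70% of its speed; a pose out of reach is approached as far as the arm can. A call is refused whole if a number of a shift passes 0.05 or a number of a turn 8.59, either way. A call with a gripper value outside its range is refused whole. OPENING is the finger opening in m, from 0 to 0.0854, set as the call begins (- or left out, the last holds). The fingers move at their own pace and stop on an object; FORCE is the grip in N (left out, the last holds). Time passes only in rows, so rows that do not move let the fingers close. It gives the time, the measured TCP pose, the force, the opening and the grip force at its end, in the units of the state.
- bot.get_obs(): the state, without advancing time (a new reading comes with each control period).
- bot.read_camera(name): name is "scene" or "top"; returns a dict with "color" (420x560x3 uint8, red, green, blue), "mtx" (3x3 intrinsics, pixels), "world_from_camera" (4x4, takes a point from camera to world coordinates). Camera axes: x right, y up, looking along -z (the intrinsics and any distortion apply to the point x, -y, -z); pixel columns grow to the right and rows downward; lengths in m; the calibration is good to about 2 mm. A picture is of the moment at which its call begins. There is no depth.
- bot.hand_in(): hands the job in; it is judged then, once.
The state is a dict: "t": time; "q": joint angles; "joint_vel": joint speeds; "joint_torque": joint torques, N m; "eef_pos": TCP position; "tool_rot": TCP orientation; "contact_force": force on the tool from outside, world axes, zero at the start; "torque": the same for the moment, N m; "gripper_width": opening from 0.0 (shut) to 1.0 (fully open); "grasp_force": force on a finger pad.
Only numpy, scipy, OpenCV 4.12 (cv2) and the standard library are available. Lean on these libraries where they do the work, as an engineer would, in place of code of your own. Each camera call takes 0.05 s, during which the arm holds its last target. There are 200 camera calls.

TASK

Move the large bare router board to the sloped test stand without the gripper touching it: take the flat lifter from its tray, slide the blade under the board between its feet, lift it gently, and lay it flat and squarely centred on the sloping plate with its port jacks uppermost and its lower feet down against the two lips. Draw the blade out and lay the lifter back flat in its tray, wholly inside the walls. Treat the board gently - no knocks, drops or hard pushes - and leave everything else where it is.

Things in the scene. Friction and masses are not known exactly. Their poses are not given: they have to be found in the camera images.
- board: bare green router board, 100 (x) x 140 (y) x 3 mm, about 150 g, on four brass feet 14 mm tall, 10 mm across, at x +-42, y +-62 mm. Origin: board centre at the level of the feet's undersides; its underside is at z = 14 mm, its tallest part ends at z = 31 mm. x points to the edge with the row of port jacks, z up.
- board_jacks (a point): point on the board's top in the row of four steel port jacks, 39 mm from the board's centre along its x, 31 mm above the feet's undersides.
- lifter: flat lifter (spatula), about 200 g: aluminium blade 3 mm thick with a raised bar handle. Origin: on the blade's underside straight below the handle's middle; x points along the blade to its tip, z up. Blade x -35 to 140, y +-40 mm. An upright stop plate (44 mm wide, 17 mm high) has its front face at x = 40 mm; the 100 mm ahead of it is free for the board.
- lifter_grip (a point): middle of the lifter's black handle, 45 mm above the blade's underside: a bar along the lifter's x, 92 mm long (x -48 to 44), 24 mm wide, 22 mm tall; a 12 mm wide web below it joins it to the blade.
- lifter_tip (a point): middle of the blade's front edge, 140 mm ahead of the lifter's origin.
- tray: fixed shallow grey tool tray, 236 (x) x 134 (y) mm outside, walls 4 mm thick and 14 mm tall, floor 4 mm above the table. Origin: centre of its underside. The lifter starts in it, tip towards the tray's +x; it is in the middle when its origin is at x = -52 mm, y = 0 of the tray.
- stand_plate: sloping aluminium plate of the fixed test stand, 160 mm wide (y), x from -56 to 62 mm, 25 degrees from level, rising away from the robot. Origin: on its upper face, 140 mm above the table, where the seated board's origin comes (board at x = -1 mm). x points up the slope, z square out of the plate. Nothing stands in front of its lower end.
- stand_lips (a point): point midway between the two steel lips at the plate's lower end, at plate x = -48 mm (their upslope faces), on the plate's face. Lips: 10 mm tall, 6 mm thick, 30 mm wide, middles at y = +-63 mm, 96 mm of open space between them; the board's two lower feet rest against them.
- switchbox: closed dark steel network switch, 80 x 120 x 26 mm, bystander; origin under its centre.
- card: small green circuit card, 50 x 70 mm on 7 mm feet, 22 mm tall, bystander; origin under its centre.
- adapter: white power adapter, 87 x 42 x 30 mm, bystander; origin under its centre.
- screwdriver: screwdriver, 160 mm long, lying, bystander; handle to its -x.
- mug: white mug, 80 mm wide, 92 mm tall, handle at its +y, bystander; origin under its centre.
- jar: white closed jar, 54 mm wide, 85 mm tall, bystander; origin under its centre.
There are look-alikes about, which are no part of the job. Leave any red look-alike of the lifter alone. What is shaped like the board but purple is not meant.

How it is judged:
On the way, in this order (a step that is already met when the one before it is completed fails the run):
1. the board rides level on the lifter's blade, clear of the table (contact force between board and lifter above 0.4 N and height (world z) of board above 0.03 m and x of board in the frame of lifter between 0.05 and 0.13 m and y of board in the frame of lifter between -0.035 and 0.035 m and angle between board's own z axis and vertical below 0.2 rad), for 0.3 s.
2. the board lies seated on the sloping plate and the blade is drawn out from under it (x of board in the frame of stand_plate between -0.007 and 0.009 m and y of board in the frame of stand_plate between -0.015 and 0.015 m and z of board in the frame of stand_plate between -0.004 and 0.004 m and angle between the z axis of board and the z axis of stand_plate, either way round below 0.06 rad and angle between the x axis of board and the x axis of stand_plate, either way round below 0.13 rad and linear speed of board below 0.02 m/s and x of board_jacks in the frame of stand_plate above 0.02 m and contact force between board and lifter below 0.05 N and distance between lifter_tip and board above 0.055 m), for 0.3 s.
At the end, for the whole second after the job is handed in: The board rests still and flat on the sloping plate, lower feet within about 10 mm of the lips, centred within 15 mm, turned less than 0.13 rad, jacks uppermost, the lifter not touching it; the lifter lies still and flat (0.04 rad) on the tray floor inside its walls (x of board in the frame of stand_plate between -0.007 and 0.009 m and y of board in the frame of stand_plate between -0.015 and 0.015 m and z of board in the frame of stand_plate between -0.004 and 0.004 m and angle between the z axis of board and the z axis of stand_plate, either way round below 0.06 rad and angle between the x axis of board and the x axis of stand_plate, either way round below 0.13 rad and linear speed of each of board, lifter below 0.02 m/s and x of board_jacks in the frame of stand_plate above 0.02 m and contact force between board and lifter below 0.05 N and x of lifter in the frame of tray between -0.08 and -0.025 m and y of lifter in the frame of tray between -0.03 and 0.03 m and z of lifter in the frame of tray between 0.001 and 0.007 m and angle between lifter's own z axis and vertical below 0.04 rad and angle between the x axis of lifter and the x axis of tray, either way round below 0.25 rad).
It fails at once if the gripper or arm touches the board (contact force between any of the fingers, the arm and board above 0.3 N).
It fails at once if the board is knocked, dropped or pressed hard (more than 10 N) (contact force between board and anything else above 10 N).
It fails at once if the board is tipped more than 50 degrees (angle between board's own z axis and vertical above 0.87 rad).
It fails at once if a bystander is moved more than 25 mm (distance of any of switchbox, card, adapter, screwdriver, mug, jar from where it was at the start of the episode above 0.025 m).
It also fails if it takes over 72 s, if anything falls off the work surface, if the arm or the gripper's body presses on something with over 40 N, if the wrist force passes 120 N, or if a joint passes its speed limit or range.

## Working session

There is one attempt and no reset: what is moved stays moved. The work goes in short steps, Python scripts to look and compute and a shell command to move; the robot and the scene stay as the last step left them, time stands still between calls to the robot, and variables do not carry over. Pictures are saved under pics/ and viewed, at most 10 in all, crops included, and the job is handed in when it is done.

```bash
mkdir -p pics; ls; cat > h.py <<'E'
import numpy as np, cv2
from station import bot
def cam(n):
    c=bot.read_camera(n); return c
def save(c,f,box=None,s=1):
    im=c["color"][...,::-1]
    if box: im=im[box[1]:box[3],box[0]:box[2]]
    if s!=1: im=cv2.resize(im,None,fx=s,fy=s,interpolation=cv2.INTER_CUBIC)
    cv2.imwrite("pics/"+f,im)
def ray(c,u,v,z):
    K=np.array(c["mtx"]);T=np.array(c["world_from_camera"])
    d=np.linalg.inv(K)@[u,v,1]; d=T[:3,:3]@[d[0],-d[1],-d[2]]
    o=T[:3,3]; return o+d*(z-o[2])/d[2]
def proj(c,P):
    K=np.array(c["mtx"]);T=np.array(c["world_from_camera"])
    p=(np.atleast_2d(P)-T[:3,3])@T[:3,:3]; q=np.c_[p[:,0],-p[:,1],-p[:,2]]@K.T
    return q[:,:2]/q[:,2:]
E
python3 - <<'E'
from h import *
import pickle
cs={n:cam(n) for n in("scene","top")}
pickle.dump(cs,open("c0.pkl","wb"))
for n,c in cs.items():
    save(c,n+"0.png",s=1.4); print(n,c.keys(),np.round(c["mtx"],1).tolist(),np.round(c["world_from_camera"],3).tolist())
print(bot.get_obs())
E
```

```text
pics
scene dict_keys(['color', 'mtx', 'world_from_camera']) [[541.2, 0.0, 278.2], [0.0, 541.2, 213.5], [0.0, 0.0, 1.0]] [[0.582, -0.55, 0.599, 1.331], [0.813, 0.382, -0.44, -0.635], [0.013, 0.743, 0.669, 1.088], [0.0, 0.0, 0.0, 1.0]]
top dict_keys(['color', 'mtx', 'world_from_camera']) [[539.6, 0.0, 275.1], [0.0, 539.6, 207.3], [0.0, 0.0, 1.0]] [[0.031, 0.985, -0.169, 0.181], [-1.0, 0.031, -0.004, -0.016], [0.001, 0.169, 0.986, 1.934], [0.0, 0.0, 0.0, 1.0]]
{'t': 0.1, 'q': array([-1.44012225,  0.47768883,  0.02237049,  1.55630506, -0.01151289,
        1.10932495, -0.08310926]), 'joint_vel': array([ 0.00086588, -0.00187274,  0.00011268, -0.00188419, -0.00012392,
       -0.00092308,  0.0013578 ]), 'joint_torque': array([ 4.12215624e-03, -5.97758889e+01,  1.61352552e+00, -2.81956905e+01,
        1.28442844e-02,  4.98363035e-03,  1.77534542e-06]), 'eef_pos': array([0.15954924, 0.65536485, 0.24446272]), 'tool_rot': array([-3.73302646e-05,  1.19113136e-01,  9.92880367e-01, -7.97984325e-04]), 'contact_force': array([-0.28125392, -0.15920014, -0.52652157]), 'torque': array([-0.02665749,  0.029263  ,  0.00555027]), 'grasp_force': 0.0, 'gripper_width': 0.9997017056689569}
```

View pics/top0.png

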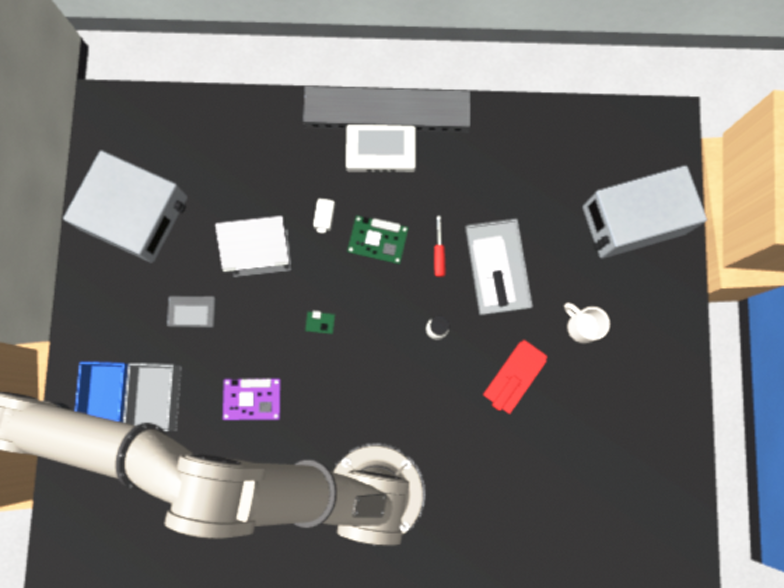

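View pics/scene0.png

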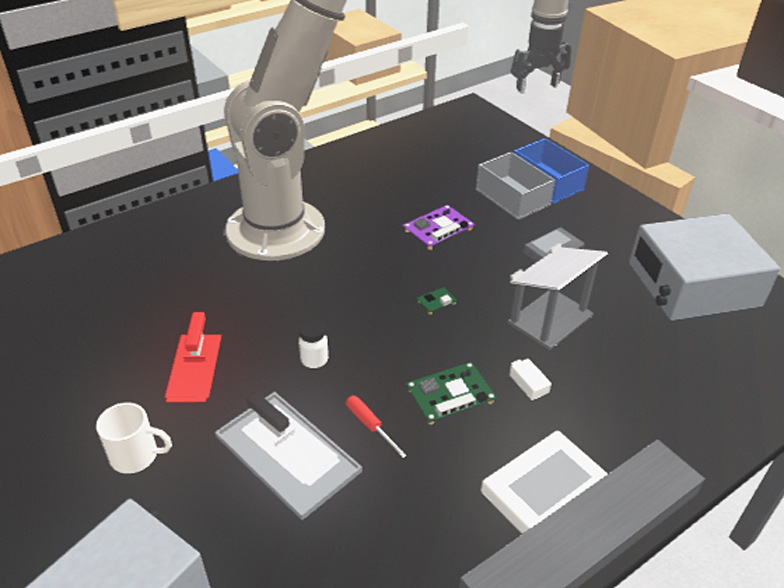

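The top view shows the tray (centre about px 499,266 in the 1.4x picture), the board (378,239) and the stand plate (252,244). The scene view shows the jacks on the board's far side. Next I'll enlarge these to read corners.

```bash
python3 - <<'E'
from h import *
import pickle
cs=pickle.load(open("c0.pkl","rb"))
t=cs["top"]["color"][...,::-1]
a=cv2.resize(t[145:235,235:395],None,fx=5,fy=5,interpolation=cv2.INTER_CUBIC) # 800x450
cv2.imwrite("pics/crA.png",a)
b=cv2.resize(t[145:205,145:225],None,fx=5,fy=5,interpolation=cv2.INTER_CUBIC) # 400x300
s=cs["scene"]["color"][...,::-1]
c=cv2.resize(s[165:255,355:435],None,fx=5,fy=5,interpolation=cv2.INTER_CUBIC) # 400x450
m=np.zeros((450,800,3),np.uint8); m[:300,:400]=b; m[:,400:]=c
cv2.imwrite("pics/crB.png",m)
E
```

```text
(no output)
```

View pics/crA.png

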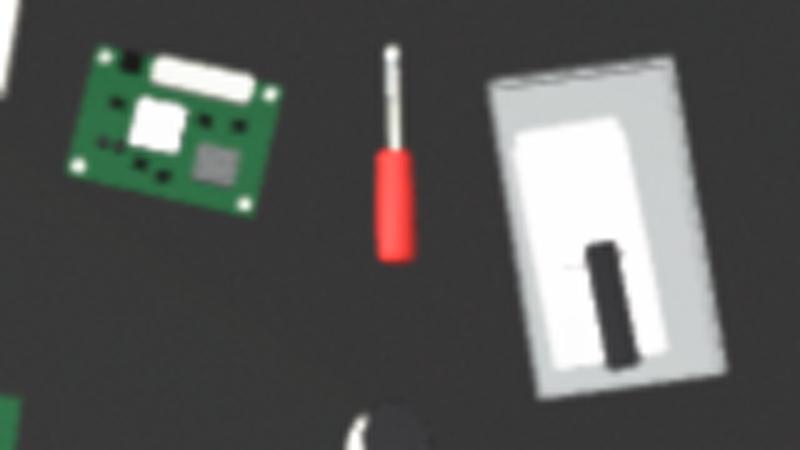

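View pics/crB.png

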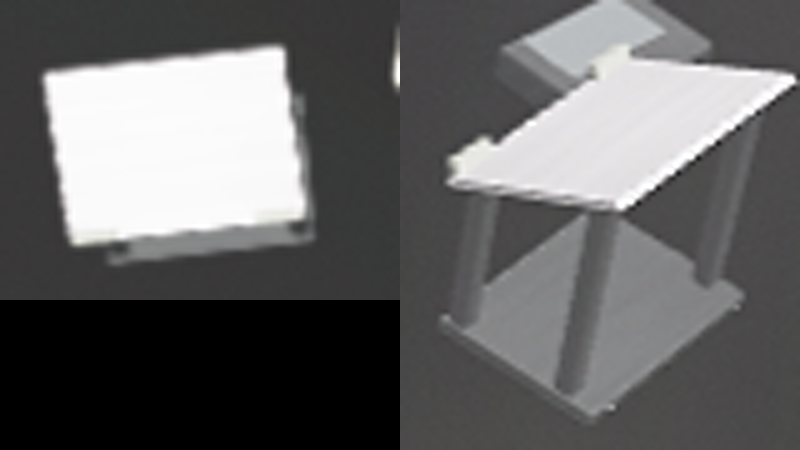

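Crop A gives the board corners (97,45), (282,87), (252,216) and (66,173), the tray corners (488,80), (672,57), (728,374) and (540,399), and the handle from (600,242) to (625,368). Crop B gives the plate corners (44,72), (284,45), (305,218) and (72,245), and in the scene view (450,182), (797,75) and (620,207).

```bash
python3 - <<'E'
from h import *
import pickle
from scipy.optimize import least_squares as ls
cs=pickle.load(open("c0.pkl","rb")); T,S=cs["top"],cs["scene"]
def nat(p,o): p=np.array(p,float); return (p+.5)/5-.5+np.array(o)
A=(235,145);B=(145,145)
def Rz(a): c,s=np.cos(a),np.sin(a); return np.array([[c,-s,0],[s,c,0],[0,0,1]])
def fit(L,obs,x0,z0,Rl=np.eye(3),fz=False):
    def P(x): return (Rz(x[2])@Rl@np.array(L).T).T+[x[0],x[1],z0+(x[3] if fz else 0)]
    def f(x):
        p=P(x); return np.concatenate([(proj(c,p[i])[0]-uv) for c,i,uv in obs])
    r=ls(f,list(x0)+([0] if fz else [])); print(np.round(r.x,4),"rms px",np.sqrt(np.mean(r.fun**2)).round(2)); return r.x
# board: +x to jacks edge (up in picture)= world +x approx; y left
L=[[.05,.07,.017],[.05,-.07,.017],[-.05,-.07,.017],[-.05,.07,.017]]
o=[(T,i,nat(p,A)) for i,p in enumerate([(97,45),(282,87),(252,216),(66,173)])]
print("board");fit(L,o,[.6,0,-.2],0)
L=[[.118,.067,.014],[.118,-.067,.014],[-.118,-.067,.014],[-.118,.067,.014]]
o=[(T,i,nat(p,A)) for i,p in enumerate([(488,80),(672,57),(728,374),(540,399)])]
print("tray");fit(L,o,[.6,-.25,.1],0)
L=[[.14,.04,.003],[.14,-.04,.003],[-.035,-.04,.003],[-.035,.04,.003],[.044,0,.056],[-.048,0,.056]]
o=[(T,i,nat(p,A)) for i,p in enumerate([(514,135),(620,118),(668,353),(557,370),(600,242),(625,368)])]
print("lifter");fit(L,o,[.6,-.25,.1],.004)
a=np.radians(25);Ry=np.array([[np.cos(a),0,-np.sin(a)],[0,1,0],[np.sin(a),0,np.cos(a)]])
L=[[.062,.08,0],[.062,-.08,0],[-.056,-.08,0],[-.056,.08,0]]
o=[(T,i,nat(p,B)) for i,p in enumerate([(44,72),(284,45),(305,218),(72,245)])]
o2=[(S,i,nat(p,(355-80,165))) for i,p in [(3,(0,0)),(1,(620,207)),(0,(797,75)),(2,(450,182))][1:]]
# determine which y side is which from scene by residual
print("stand");fit(L,o,[.6,.3,.1],.14,Ry);fit(L,o+o2,[.6,.3,.1],.14,Ry);fit(L,o+o2,[.6,.3,.1],.14,Ry,True)
E
```

```text
board
[ 0.6443  0.0162 -0.1981] rms px 0.16
tray
[ 0.5833 -0.3001  0.1688] rms px 0.34
lifter
[ 0.5197 -0.2982  0.1918] rms px 0.25
stand
[0.5911 0.3182 0.1435] rms px 0.37
[0.5921 0.3173 0.1445] rms px 0.47
[ 0.5917  0.3185  0.1435 -0.003 ] rms px 0.32
```

```bash
python3 -m inch '[[0,0,0,-7.3],[0,0,0,-7.3],[0,0,0,-7.3],[-0.037,-0.031,-0.008,0],[-0.037,-0.031,-0.008,0],[-0.037,-0.031,-0.008,0],[-0.037,-0.031,-0.008,0],[-0.037,-0.031,-0.008,0],[-0.037,-0.031,-0.008,0],[-0.037,-0.031,-0.008,0]]'; python3 -m inch '[[-0.018,-0.045,0,0],[-0.018,-0.045,0,0],[-0.018,-0.045,0,0],[-0.018,-0.045,0,0],[-0.018,-0.045,0,0],[-0.018,-0.045,0,0],[-0.018,-0.045,0,0],[-0.018,-0.045,0,0],[-0.018,-0.045,0,0],[0,0,0,0]]'
cat > st.py <<'E'
from h import *
from scipy.spatial.transform import Rotation as R
o=bot.get_obs(); q=o["tool_rot"]; r=R.from_quat(np.r_[q[1:],q[0]]).as_matrix()
print("t",round(o["t"],2),"p",o["eef_pos"].round(4),"\nx",r[:,0].round(4),"z",r[:,2].round(4),"q",o["q"].round(3),"F",o["contact_force"].round(1),"g",round(o["gripper_width"]*85,1),round(o["grasp_force"],1))
E
python3 st.py
```

```text
t: 1.1
eef_pos: [0.4483, 0.4766, 0.3013]
tool_rot: [-0.0, -0.072, 0.997, -0.0]
contact_force: [0.1, 0.9, -0.6]
gripper_width: 0.999
grasp_force: 0.0
t: 2.1
eef_pos: [0.6677, 0.0903, 0.3008]
tool_rot: [0.0, -0.066, 0.998, -0.003]
contact_force: [-0.0, -0.6, -0.1]
gripper_width: 1.006
grasp_force: 0.0
t 2.1 p [0.6677 0.0903 0.3008] 
x [-9.914e-01 -1.310e-01 -1.000e-04] z [ 9.0e-04 -5.6e-03 -1.0e+00] q [-0.366  0.437  0.194  1.503 -0.081  1.21   1.542] F [-0.  -0.6 -0.1] g 85.5 0.0
```

```bash
python3 -m inch '[[-0.05,0,0,0],[-0.05,0,0,0],[-0.05,0,0,0],[-0.05,0,0,0],[-0.05,0,0,0],[-0.05,0,0,0],[-0.05,0,0,0],[0,0,0,0]]' >/dev/null; python3 st.py;  python3 -m inch '[[-0.05,0,0,0],[-0.05,0,0,0],[0,0,0,0]]' >/dev/null; python3 st.py
```

```text
t 2.9 p [0.9462 0.1181 0.2966] 
x [-0.9955 -0.0941 -0.0089] z [ 0.0083  0.0063 -0.9999] q [-0.272  1.122  0.56   0.342 -0.511  1.716  1.573] F [ 0.6 -1.5 -1.2] g 85.2 0.0
t 3.2 p [0.9587 0.1004 0.2992] 
x [-0.9982 -0.0518 -0.0291] z [ 0.0279  0.0238 -0.9993] q [-0.269  1.189  0.993  0.295 -0.943  1.753  1.601] F [ 0.3 -1.8 -0.4] g 85.4 0.0
```

```bash
python3 -m inch '[[-0.05,0,0,0],[-0.05,0,0,0],[-0.05,0,0,0],[-0.05,0,0,0],[0,0,0,0]]' >/dev/null; python3 st.py
```

```text
t 3.7 p [1.0116 0.1012 0.2693] 
x [-0.987  -0.0498 -0.1529] z [ 0.1507  0.0452 -0.9876] q [-0.245  1.273  1.281  0.244 -1.264  1.64   1.613] F [-0.3  0.3 -0. ] g 85.1 0.0
```

```bash
python3 -m inch '[[0.049,0,-0.008,0],[0.049,0,-0.008,0],[0.049,0,-0.008,0],[0.049,0,-0.008,0],[0.049,0,-0.008,0],[0.049,0,-0.008,0],[0.049,0,-0.008,0],[0.049,0,-0.008,0],[0.049,0,-0.008,0],[0.049,0,-0.008,0],[0.049,0,-0.008,0],[0,0,0,0]]' >/dev/null; python3 st.py;  python3 -m inch '[[0.05,0,0,0],[0.05,0,0,0],[0.05,0,0,0],[0,0,0,0]]' >/dev/null; python3 st.py
```

```text
t 4.9 p [0.5236 0.0778 0.2734] 
x [-0.9873 -0.0601 -0.1473] z [ 0.1442  0.0529 -0.9881] q [-1.364  0.42   1.44   2.025 -0.579  0.985  1.977] F [0.6 0.5 0.1] g 85.2 0.0
t 5.3 p [0.4391 0.0716 0.2583] 
x [-0.9962 -0.0416 -0.0763] z [ 0.0746  0.0399 -0.9964] q [-1.467 -0.043  1.197  2.162  0.026  0.913  1.33 ] F [1.1 1.3 0.2] g 85.1 0.0
```

```bash
python3 -m inch '[[0.04,0,0,0],[0.04,0,0,0],[0,0,0,0]]' >/dev/null; python3 st.py
```

```text
t 5.6 p [0.3688 0.0706 0.2526] 
x [-0.9966 -0.0458 -0.068 ] z [ 0.0666  0.0326 -0.9972] q [-1.401 -0.29   0.914  2.285  0.28   0.979  0.969] F [-0.   0.2 -0.4] g 85.0 0.0
```

```bash
python3 -m inch '[[0.04,0,0,0],[0.04,0,0,0],[0,0,0,0]]' >/dev/null; python3 st.py
```

```text
t 5.9 p [0.3069 0.0655 0.2489] 
x [-0.997  -0.0354 -0.0692] z [ 0.0681  0.0309 -0.9972] q [-1.086 -0.333  0.546  2.381  0.217  0.983  0.934] F [ 0.3 -0.2  0.5] g 84.6 0.0
```

```bash
python3 -m inch '[[0.04,0,0,0],[0.04,0,0,0],[0,0,0,0]]' >/dev/null; python3 st.py
```

```text
t 6.2 p [0.2791 0.0628 0.2519] 
x [-0.9966 -0.0312 -0.0766] z [ 0.0754  0.0398 -0.9964] q [-0.755 -0.33   0.247  2.41   0.099  0.969  1.033] F [ 1.2 -0.4 -0.8] g 85.4 0.0
```

```bash
cat > to.py <<'E'
# usage: to.py x y z [spin_deg]: tool-frame shift from the present TCP to a world target, after a spin about tool z
import sys
from h import *
from scipy.spatial.transform import Rotation as R
a=[float(v) for v in sys.argv[1:]]
o=bot.get_obs(); q=o["tool_rot"]; r=R.from_quat(np.r_[q[1:],q[0]])
d=np.array(a[:3])-o["eef_pos"]
if len(a)>3: r=r*R.from_euler('z',a[3],degrees=True)
M=r.as_matrix()
print("shift",(M.T@d).round(4),"n",round(np.linalg.norm(d),3),"xaxis after",M[:,0].round(3))
E
python3 to.py 0.52 -0.299 0.16 -9.2
```

```text
shift [-0.1592 -0.4036  0.0953] n 0.444 xaxis after [-0.978 -0.19  -0.082]
```

```bash
python3 -m inch '[[0,0,0,-4.6],[0,0,0,-4.6],[-0.016,-0.04,0.0095,0],[-0.016,-0.04,0.0095,0],[-0.016,-0.04,0.0095,0],[-0.016,-0.04,0.0095,0],[-0.016,-0.04,0.0095,0],[-0.016,-0.04,0.0095,0],[-0.016,-0.04,0.0095,0],[-0.016,-0.04,0.0095,0],[-0.016,-0.04,0.0095,0],[-0.016,-0.04,0.0095,0]]' 0.06 20 >/dev/null; python3 -m inch '[[0,0,0,0]]' >/dev/null; python3 st.py; python3 to.py 0.5197 -0.2982 0.0445 
python3 - <<'E'
from h import *
c=cam("top"); m=c["color"][...,::-1]; s=cam("scene")["color"][...,::-1]
a=cv2.resize(m[150:230,300:400],None,fx=4,fy=4,interpolation=cv2.INTER_CUBIC)
b=cv2.resize(s[230:350,130:280],None,fx=2.66,fy=2.66,interpolation=cv2.INTER_CUBIC)
h=np.zeros((320,800,3),np.uint8); h[:,:400]=a; h[:b.shape[0],400:400+b.shape[1]]=b[:320,:400]
cv2.imwrite("pics/g1.png",h)
E
```

```text
t 7.5 p [ 0.5172 -0.2892  0.1597] 
x [-0.9781 -0.194  -0.0753] z [ 0.0698  0.0352 -0.9969] q [-0.155  0.535  0.802  1.909 -0.585  0.888  2.718] F [-0.8 -0.2  0.7] g 59.7 0.0
shift [ 0.008  -0.0117  0.1147] n 0.116 xaxis after [-0.978 -0.194 -0.075]
```

View pics/g1.png

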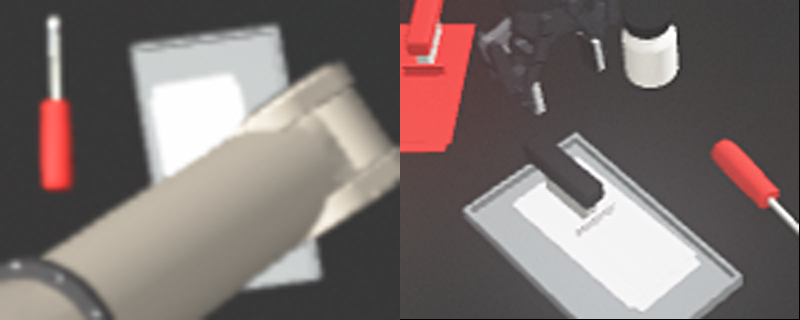

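The scene crop shows the gripper clear above the handle (about 568,175), with the fingers on either side of its line. I'll descend and grip.

```bash
python3 -m inch '[[0.004,-0.006,0.03,0],[0.004,-0.006,0.03,0],[0,0,0.02,0],[0,0,0,0]]'  >/dev/null; python3 st.py; python3 to.py 0.5197 -0.2982 0.0445
```

```text
t 8.0 p [ 0.5139 -0.2911  0.0781] 
x [-0.9778 -0.1954 -0.0756] z [ 0.0679  0.0461 -0.9966] q [-0.058  0.64   0.688  1.952 -0.705  0.761  2.83 ] F [-0.3 -0.4  0.1] g 59.6 0.0
shift [-0.0018 -0.0092  0.0336] n 0.035 xaxis after [-0.978 -0.195 -0.076]
```

```bash
python3 -m inch '[[-0.001,-0.005,0.017,0],[-0.001,-0.005,0.017,0],[0,0,0,0]]'  >/dev/null; python3 st.py; python3 to.py 0.5197 -0.2982 0.0445
```

```text
t 8.3 p [ 0.5208 -0.3015  0.0444] 
x [-0.9783 -0.1919 -0.0783] z [ 0.0708  0.0456 -0.9964] q [-2.000e-03  6.970e-01  6.320e-01  1.936e+00 -7.490e-01  7.160e-01
  2.869e+00] F [ 0.2 -0.2  0.1] g 59.8 0.0
shift [ 0.0005  0.0034 -0.0001] n 0.003 xaxis after [-0.978 -0.192 -0.078]
```

```bash
python3 -m inch '[[0,0.003,0,0],[0,0,0,0],[0,0,0,0],[0,0,0,0],[0,0,0,0],[0,0,0,0]]' 0 70; python3 -m inch '[[0,0,-0.02,0],[0,0,-0.03,0],[0,0,-0.03,0],[0,0,-0.03,0],[0,0,0,0]]' >/dev/null; python3 st.py
```

```text
t: 8.9
eef_pos: [0.5206, -0.2995, 0.0472]
tool_rot: [0.039, -0.096, 0.994, 0.019]
contact_force: [-1.8, 1.0, 6.1]
gripper_width: 0.271
grasp_force: 69.1
t 9.4 p [ 0.5137 -0.306   0.1597] 
x [-0.9781 -0.1899 -0.0855] z [ 0.0789  0.0422 -0.996 ] q [-0.107  0.538  0.786  1.897 -0.593  0.892  2.749] F [-0.4 -1.1 -2.5] g 23.2 69.3
```

```bash
python3 to.py 0.4434 0.0566 0.16 22.4
```

```text
shift [0.1406 0.3414 0.0094] n 0.369 xaxis after [-0.978  0.198 -0.069]
```

```bash
python3 -m inch '[[0,0,0,7.5],[0,0,0,7.5],[0,0,0,7.4],[0.014,0.034,0.001,0],[0.014,0.034,0.001,0],[0.014,0.034,0.001,0],[0.014,0.034,0.001,0],[0.014,0.034,0.001,0],[0.014,0.034,0.001,0],[0.014,0.034,0.001,0],[0.014,0.034,0.001,0],[0.014,0.034,0.001,0]]' >/dev/null; python3 -m inch '[[0.014,0.034,0.001,0],[0,0,0,0],[0,0,0,0]]' >/dev/null; python3 st.py; python3 to.py 0.4434 0.0566 0.06
python3 - <<'E'
from h import *
import pickle
c=cam("top"); s=cam("scene"); pickle.dump((c,s),open("c1.pkl","wb"))
a=cv2.resize(c["color"][145:245,220:320,::-1],None,fx=4,fy=4,interpolation=cv2.INTER_CUBIC)
b=cv2.resize(s["color"][180:330,240:390,::-1],None,fx=2.667,fy=2.667,interpolation=cv2.INTER_CUBIC)
cv2.imwrite("pics/g2.png",np.hstack([a,b[:400,:400]]))
E
```

```text
t 10.9 p [0.4413 0.0581 0.1564] 
x [-0.979   0.1942 -0.0618] z [ 0.0719  0.0452 -0.9964] q [-1.173  0.336  1.112  2.269 -0.533  0.712  1.688] F [ 0.3 -1.  -1.6] g 23.0 69.5
shift [ 0.0037 -0.0067  0.0961] n 0.096 xaxis after [-0.979  0.194 -0.062]
```

View pics/g2.png

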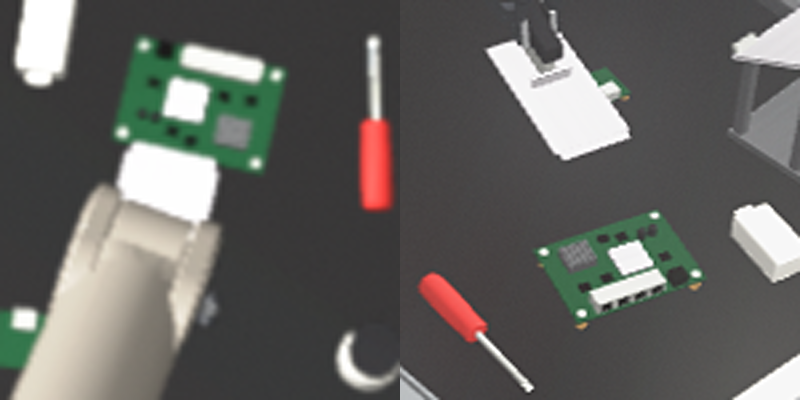

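The top crop puts the blade's tip corners at (127,143) and (217,158). The scene crop shows them at (630,132) and (563,159), with the small card half under the lifter's left rear. I'll triangulate and check the card.

```bash
python3 - <<'E'
from h import *
import pickle
from scipy.optimize import least_squares as ls
c,s=pickle.load(open("c1.pkl","rb"))
n=lambda u,v:((u+.5)/4-.5+220,(v+.5)/4-.5+145)
m=lambda u,v:((u-400+.5)/2.667-.5+240,(v+.5)/2.667-.5+180)
for a,b in [((127,143),(630,132)),((217,158),(563,159))]:
    r=ls(lambda p:np.r_[proj(c,p)[0]-n(*a),proj(s,p)[0]-m(*b)],[.58,.03,.12]); print(r.x.round(4),r.fun.round(2))
c0=pickle.load(open("c0.pkl","rb"))["top"]
# card corners from first picture (1.4x): mostly (307,310),(335,314),(332,334),(305,331)
for u,v in [(307,310),(335,314),(332,334),(305,331)]: print(ray(c0,u/1.4,v/1.4,.01).round(3))
for p,z in [((13,75),.0)]: pass
E
```

```text
[0.5819 0.0725 0.1148] [ 0.88  0.67  0.83 -0.1 ]
[ 0.5725 -0.004   0.1132] [ 0.48  0.34  0.43 -0.05]
[0.453 0.191 0.01 ]
[0.444 0.118 0.01 ]
[0.393 0.124 0.01 ]
[0.398 0.193 0.01 ]
```

```bash
python3 to.py 0.443 0.0575 0.05 2.5; python3 -m inch '[[0,0,0.02,2.5],[0.001,-0.001,0.03,0],[0.001,-0.002,0.03,0],[0,-0.002,0.02,0],[0,0,0,0],[0,0,0,0]]' >/dev/null; python3 st.py; python3 to.py 0.443 0.0575 0.0485
```

```text
shift [ 0.0056 -0.0049  0.1064] n 0.107 xaxis after [-0.969  0.241 -0.06 ]
t 11.6 p [0.4464 0.0556 0.057 ] 
x [-0.9682  0.2428 -0.0597] z [ 0.0726  0.0444 -0.9964] q [-0.869  0.514  0.776  2.315 -0.854  0.518  1.919] F [ 0.6 -0.3 -0.4] g 22.8 69.3
shift [0.0043 0.0005 0.0083] n 0.009 xaxis after [-0.968  0.243 -0.06 ]
```

```bash
python3 -m inch '[[0.004,0.001,0.008,0],[0,0,0,0],[0,0,0,0]]' >/dev/null; python3 st.py
cat > blade.py <<'E'
from h import *
def blade(z):
    c=cam("scene"); im=c["color"].astype(int)
    m=((im.min(2)>190)&(im.max(2)-im.min(2)<25)).astype(np.uint8)
    n,l,s,ce=cv2.connectedComponentsWithStats(m)
    out=[]
    for i in range(1,n):
        if 400<s[i,4]<6000:
            k,_=cv2.findContours((l==i).astype(np.uint8),cv2.RETR_EXTERNAL,cv2.CHAIN_APPROX_NONE)
            p=cv2.approxPolyDP(k[0],4,True)[:,0]
            w=np.array([ray(c,*q,z) for q in p])[:,:2].round(3)
            if abs(w.mean(0)-[.5,.05]).max()<.2: out.append((int(s[i,4]),w.tolist()))
    return out
if __name__=="__main__":
    import sys
    for o in blade(float(sys.argv[1])): print(o)
E
python3 blade.py 0.008
```

```text
t 11.9 p [0.4432 0.0598 0.049 ] 
x [-0.9691  0.2394 -0.0602] z [ 0.0732  0.0457 -0.9963] q [-0.857  0.523  0.747  2.324 -0.883  0.496  1.938] F [ 0.1 -0.9 -1.6] g 22.9 69.4
(1110, [[0.4, 0.03], [0.559, -0.01], [0.587, 0.062], [0.428, 0.107], [0.468, 0.055], [0.408, 0.056]])
```

```bash
python3 -m inch '[[0,-0.002,0,-2.5],[0,0,0,0],[0,0,0,0]]' >/dev/null; python3 st.py; python3 blade.py 0.008; python3 to.py 0.5541 0.0343 0.049
```

```text
t 12.25 p [0.4428 0.0577 0.0487] 
x [-0.9782  0.1982 -0.0628] z [ 0.0732  0.0455 -0.9963] q [-0.844  0.518  0.735  2.325 -0.873  0.491  1.975] F [-0.7  0.1 -1.6] g 22.7 69.4
(1101, [[0.402, 0.032], [0.561, -0.007], [0.585, 0.066], [0.43, 0.102], [0.458, 0.084], [0.468, 0.048], [0.408, 0.056]])
shift [-0.1135 -0.0013  0.0067] n 0.114 xaxis after [-0.978  0.198 -0.063]
```

```bash
python3 -m inch '[[-0.02,0,0.0012,0],[-0.02,0,0.0012,0],[-0.02,0,0.0012,0],[-0.02,0,0.0012,0],[0,0,0,0]]'; python3 to.py 0.5515 0.0349 0.049; python3 st.py
```

```text
t: 12.8
eef_pos: [0.5243, 0.0416, 0.0492]
tool_rot: [0.036, 0.099, 0.994, 0.026]
contact_force: [-0.7, -0.9, -1.7]
gripper_width: 0.268
grasp_force: 69.4
shift [-0.0279 -0.0013  0.0019] n 0.028 xaxis after [-0.978  0.198 -0.066]
t 12.8 p [0.5243 0.0416 0.0492] 
x [-0.978  0.198 -0.066] z [ 0.0761  0.0441 -0.9961] q [-0.749  0.618  0.739  2.148 -0.85   0.595  1.982] F [-0.7 -0.9 -1.7] g 22.8 69.4
```

Inserted with no contact. I'll finish the insertion and look.

```bash
python3 -m inch '[[-0.014,-0.0005,0.001,0],[-0.014,-0.0005,0.001,0],[0,0,0,0],[0,0,0,0]]'; python3 - <<'E'
from h import *
import pickle
c=cam("top"); s=cam("scene"); pickle.dump((c,s),open("c2.pkl","wb"))
a=cv2.resize(c["color"][145:220,230:310,::-1],None,fx=5,fy=5,interpolation=cv2.INTER_CUBIC)
b=cv2.resize(s["color"][235:310,285:365,::-1],None,fx=5,fy=5,interpolation=cv2.INTER_CUBIC)
cv2.imwrite("pics/g3.png",np.hstack([a,b]))
E
```

```text
t: 13.2
eef_pos: [0.5476, 0.0357, 0.0481]
tool_rot: [0.033, 0.098, 0.994, 0.026]
contact_force: [-0.6, -0.8, -2.6]
gripper_width: 0.269
grasp_force: 69.4
```

View pics/g3.png

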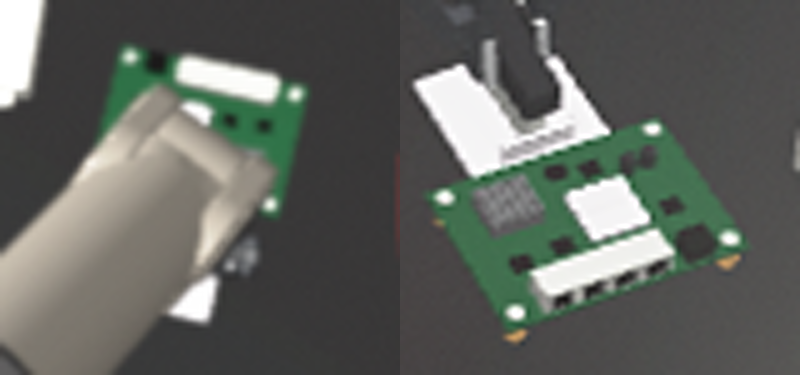

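The scene crop shows the blade under the board, centred on its rear edge (blade 476–610, board edge 430–655), with the stop just short of it. Now a slow lift.

```bash
python3 -m inch '[[0,0,-0.002,0],[0,0,-0.002,0],[0,0,-0.002,0],[0,0,-0.002,0],[0,0,-0.002,0],[0,0,-0.002,0],[0,0,-0.003,0],[0,0,-0.004,0],[0,0,-0.005,0],[0,0,-0.006,0],[0,0,-0.007,0],[0,0,-0.008,0]]'; python3 -m inch '[[0,0,-0.01,0],[0,0,-0.01,0],[0,0,-0.01,0],[0,0,0,0],[0,0,0,0],[0,0,0,0],[0,0,0,0]]'; python3 st.py
```

```text
t: 14.5
eef_pos: [0.5452, 0.0335, 0.0939]
tool_rot: [0.034, 0.098, 0.994, 0.026]
contact_force: [0.8, 1.1, -2.9]
gripper_width: 0.267
grasp_force: 69.3
t: 15.2
eef_pos: [0.5428, 0.0322, 0.1227]
tool_rot: [0.034, 0.098, 0.994, 0.026]
contact_force: [-1.1, 0.2, -3.4]
gripper_width: 0.267
grasp_force: 69.4
t 15.2 p [0.5428 0.0322 0.1227] 
x [-0.9784  0.1972 -0.0617] z [ 0.0719  0.045  -0.9964] q [-0.832  0.542  0.891  2.073 -0.696  0.755  1.869] F [-1.1  0.2 -3.4] g 22.7 69.4
```

```bash
python3 to.py 0.72 0.10 0.36 -19.6
```

```text
shift [-0.2029  0.0493 -0.2207] n 0.304 xaxis after [-0.987 -0.143 -0.078]
```

```bash
python3 -m inch '[[0,0,-0.01,-3],[0,0,-0.02,-5],[0,0,-0.02,-6],[-0.008,0.002,-0.02,-5.6],[-0.016,0.004,-0.02,0],[-0.024,0.006,-0.02,0],[-0.024,0.006,-0.02,0],[-0.024,0.006,-0.02,0],[-0.024,0.006,-0.02,0],[-0.024,0.006,-0.02,0],[-0.022,0.006,-0.015,0],[-0.016,0.004,-0.01,0]]' ; python3 -m inch '[[-0.01,0,-0.004,0],[-0.005,0,0,0],[0,0,0,0]]' ; python3 st.py
```

```text
t: 16.4
eef_pos: [0.7019, 0.094, 0.3536]
tool_rot: [0.038, -0.073, 0.996, 0.02]
contact_force: [0.5, 0.6, -3.1]
gripper_width: 0.27
grasp_force: 69.3
t: 16.7
eef_pos: [0.7151, 0.0949, 0.3571]
tool_rot: [0.037, -0.072, 0.997, 0.02]
contact_force: [-0.6, 0.4, -3.8]
gripper_width: 0.269
grasp_force: 69.3
t 16.7 p [0.7151 0.0949 0.3571] 
x [-0.9868 -0.1424 -0.0769] z [ 0.0712  0.0444 -0.9965] q [-0.762  0.58   0.919  1.394 -0.515  1.327  1.885] F [-0.6  0.4 -3.8] g 22.9 69.3
```

```bash
python3 -m inch '[[-0.01,0,0,0],[-0.02,0,0,0],[-0.03,0,0,0],[-0.03,0,0,0],[-0.03,0,0,0],[-0.03,0,0,0],[-0.03,0,0,0],[-0.03,0,0,0],[-0.03,0,0,0],[-0.03,0,0,0]]' >/dev/null; python3 st.py
```

```text
t 17.7 p [0.9542 0.1276 0.3652] 
x [-0.9861 -0.1369 -0.0943] z [ 0.0876  0.0537 -0.9947] q [-0.275  1.148  1.095  0.241 -1.065  1.784  1.646] F [ 0.2 -0.4 -3.3] g 23.2 69.6
```

```bash
python3 -m inch '[[-0.03,0,0,0],[-0.03,0,0,0],[-0.03,0,0,0],[-0.03,0,0,0]]' >/dev/null; python3 st.py;
```

```text
t 18.1 p [0.9871 0.1351 0.3505] 
x [-0.9748 -0.1349 -0.1776] z [ 0.1711  0.0584 -0.9835] q [-0.282  1.19   1.29   0.241 -1.26   1.701  1.661] F [ 0.3  0.2 -4.1] g 22.8 69.6
```

```bash
python3 -m inch '[[-0.03,0,0,0],[-0.03,0,0,0],[-0.03,0,0,0],[-0.03,0,0,0],[-0.03,0,0,0],[-0.03,0,0,0]]' >/dev/null; python3 st.py;
```

```text
t 18.7 p [1.0301 0.1423 0.3421] 
x [-0.9469 -0.1263 -0.2955] z [ 0.288   0.0745 -0.9547] q [-0.283  1.208  1.293  0.242 -1.278  1.562  1.66 ] F [-1.1  0.1 -3.8] g 22.6 69.6
```

```bash
python3 -m inch '[[-0.03,0,0,0],[-0.03,0,0,0],[-0.03,0,0,0],[-0.03,0,0,0],[-0.03,0,0,0],[-0.03,0,0,0],[-0.03,0,0,0]]' >/dev/null; python3 st.py;
```

```text
t 19.4 p [1.071  0.1482 0.3585] 
x [-0.8966 -0.1145 -0.4277] z [ 0.4193  0.091  -0.9033] q [-0.284  1.208  1.294  0.242 -1.291  1.421  1.66 ] F [-0.7 -0.2 -3.3] g 22.8 69.6
```

```bash
python3 -m inch '[[-0.03,-0.006,0,0],[-0.03,-0.006,0,0],[-0.02,-0.004,0,0],[0,0,0,0]]' >/dev/null; python3 st.py; python3 -m inch '[[0.01,0,0,0],[0.02,0,0,0],[0.03,0,0,0],[0.03,0,0,0],[0.03,0,0,0],[0.02,0,0,0],[0.01,0,0,0],[0,0,0,0]]' >/dev/null; python3 st.py
python3 - <<'E'
from h import *
import pickle
c=cam("top"); s=cam("scene"); pickle.dump((c,s),open("c3.pkl","wb"))
o=bot.get_obs()["eef_pos"]; p=[proj(k,o+[.07,0,0])[0] for k in(c,s)]; print(o,p)
def cr(k,q,f):
    h=int(200/f); u=int(np.clip(q[0],h,560-h)); v=int(np.clip(q[1],h,420-h)); print(u-h,v-h,f)
    return cv2.resize(k["color"][v-h:v+h,u-h:u+h,::-1],(400,400),interpolation=cv2.INTER_CUBIC)
cv2.imwrite("pics/g4.png",np.hstack([cr(c,p[0],4),cr(s,p[1],2.5)]))
E
```

```text
t 19.8 p [1.0857 0.1322 0.3714] 
x [-0.8734 -0.1075 -0.475 ] z [ 0.4666  0.0949 -0.8794] q [-0.267  1.202  1.293  0.243 -1.3    1.374  1.676] F [ 0.3 -0.6 -3. ] g 22.7 69.6
t 20.6 p [0.9531 0.1191 0.2984] 
x [-0.8746 -0.1088 -0.4724] z [ 0.4635  0.0978 -0.8807] q [-0.709  1.052  1.306  1.173 -1.289  1.151  2.158] F [-1.3 -0.1 -2.2] g 22.8 69.6
[0.95459794 0.11874613 0.29984263] [array([240.90810042,  35.17292694]), array([498.56756166, 280.43016083])]
190 0 4
400 200 2.5
```

View pics/g4.png

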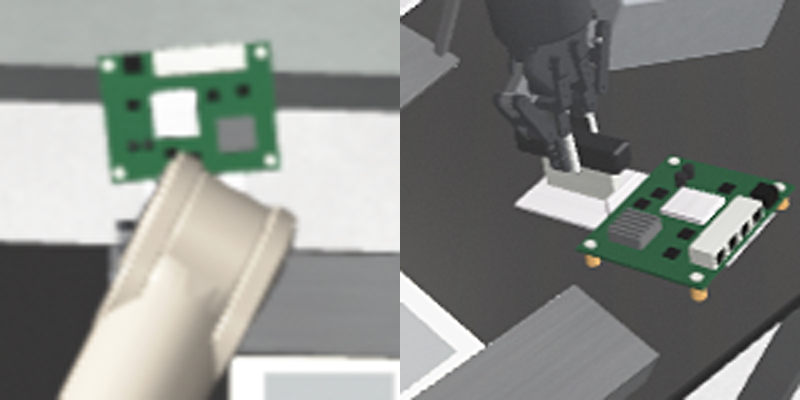

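The board rides centred on the tilted blade. Its corners read top (98,57), (270,40), (279,168), (112,184) and scene (797,188), (700,295), (580,247), (667,157). I'll fit its pose.

```bash
cat > bp.py <<'E'
from h import *
from scipy.optimize import least_squares as ls
from scipy.spatial.transform import Rotation as R
Lc=np.array([[.05,.07,.017],[.05,-.07,.017],[-.05,-.07,.017],[-.05,.07,.017]])
def fit(c,s,tp,sp,x0):
    def f(x):
        p=R.from_rotvec(x[3:]).apply(Lc)+x[:3]; return np.r_[(proj(c,p)-tp).ravel(),(proj(s,p)-sp).ravel()]
    r=ls(f,x0); M=R.from_rotvec(r.x[3:]).as_matrix(); return r.x[:3],M,np.sqrt(np.mean(r.fun**2))
E
python3 - <<'E'
from bp import *
import pickle
c,s=pickle.load(open("c3.pkl","rb"))
tp=(np.array([(98,57),(270,40),(279,168),(112,184)])+.5)/4-.5+[190,0]
sp=(np.array([(797,188),(700,295),(580,247),(667,157)])-[400,0]+.5)/2.5-.5+[400,200]
p,M,e=fit(c,s,tp,sp,[1.03,.13,.31,0,-.4,.1]); print(p.round(4),"\n",M.round(3),e)
a=np.radians(25);yw=.1435
N=R.from_euler('z',yw).as_matrix()@np.array([[np.cos(a),0,-np.sin(a)],[0,1,0],[np.sin(a),0,np.cos(a)]]); print(N.round(3))
print("err rotvec deg",np.degrees(R.from_matrix(M@N.T).as_rotvec()).round(1))
# predicted lifter pose
z=np.array([.4635,.0978,-.8807]);x=np.array([-.8746,-.1088,-.4724]);
lx=-.997*x+.078*z; lz=-.078*x-.997*z; ly=np.cross(lz,lx); e0=np.array([.9546,.1187,.2998]); o=e0-.005*z-.045*lz
print("lifter",np.c_[lx,ly,lz].round(3),"origin",o.round(4),"board in lifter",(np.c_[lx,ly,lz].T@(p-o)).round(4))
E
```

```text
[1.0573 0.1332 0.2802] 
 [[ 0.926 -0.136 -0.353]
 [ 0.119  0.991 -0.068]
 [ 0.359  0.021  0.933]] 0.7511996190299711
[[ 0.897 -0.143 -0.418]
 [ 0.13   0.99  -0.06 ]
 [ 0.423  0.     0.906]]
err rotvec deg [ 0.6  4.1 -0.4]
lifter [[ 0.908 -0.142 -0.394]
 [ 0.116  0.989 -0.089]
 [ 0.402  0.035  0.915]] origin [0.97   0.1222 0.263 ] board in lifter [ 0.0875 -0.0009 -0.0197]
```

```bash
python3 -m inch '[[-0.01,0,0,0],[-0.02,0,0,0],[-0.03,0,0,0],[-0.03,0,0,0],[-0.03,0,0,0],[-0.03,0,0,0],[-0.03,-0.004,0,0],[-0.03,-0.004,0,0],[-0.03,-0.004,0,0],[-0.02,0,0,0],[0,0,0,0]]' >/dev/null; python3 st.py
```

```text
t 21.8 p [1.1009 0.1286 0.3948] 
x [-0.8371 -0.1049 -0.5369] z [ 0.5277  0.1036 -0.8431] q [-0.26   1.19   1.294  0.241 -1.31   1.317  1.686] F [ 0.2  0.5 -3.2] g 22.6 70.9
```

```bash
cat > tgt.py <<'E'
# TCP target (world) and tool shift for the board origin at plate coords
import sys
from bp import *
S0=np.array([.5917,.3182,.140]); a=np.radians(25)
N=R.from_euler('z',.1435).as_matrix()@np.array([[np.cos(a),0,-np.sin(a)],[0,1,0],[np.sin(a),0,np.cos(a)]])
def rot(z,x): return np.c_[x,np.cross(z,x),z]
M0=rot(np.array([.4635,.0978,-.8807]),np.array([-.8746,-.1088,-.4724]))
dt=M0.T@(np.array([1.0573,.1332,.2802])-[.9546,.1187,.2998])
o=bot.get_obs(); q=o["tool_rot"]; M=R.from_quat(np.r_[q[1:],q[0]]).as_matrix()
b=o["eef_pos"]+M@dt
t=S0+N@np.array([float(v) for v in sys.argv[1:4]])
print("board now in plate",(N.T@(b-S0)).round(4),"world",b.round(4),"TCP goal",(t-M@dt).round(4),"shift tool",(M.T@(t-b)).round(4))
E
python3 tgt.py 0.004 0 0.12; python3 tgt.py 0 0 0
```

```text
board now in plate [ 0.63   -0.261  -0.0256] world [1.2048 0.1431 0.383 ] TCP goal [0.4412 0.2969 0.2623] shift tool [ 0.6058  0.2574 -0.2189]
board now in plate [ 0.63   -0.261  -0.0256] world [1.2048 0.1431 0.383 ] TCP goal [0.4878 0.3036 0.1518] shift tool [ 0.6254  0.2539 -0.1005]
```

```bash
python3 -m inch '[[0.01,0.003,-0.004,0],[0.02,0.007,-0.008,0],[0.03,0.012,-0.012,0],[0.032,0.014,-0.012,0],[0.032,0.014,-0.012,0],[0.032,0.014,-0.012,0],[0.032,0.014,-0.012,0],[0.032,0.014,-0.012,0],[0.032,0.014,-0.012,0],[0.032,0.014,-0.012,0],[0.032,0.014,-0.012,0]]' > /dev/null; python3 st.py; python3 tgt.py 0.004 0 0.12
```

```text
t 22.9 p [0.7529 0.218  0.3303] 
x [-0.8373 -0.1072 -0.5361] z [ 0.5265  0.1061 -0.8435] q [-1.244  0.788  1.421  1.713 -1.149  0.891  2.188] F [ 0.6  0.5 -3.2] g 22.8 70.8
board now in plate [ 0.302  -0.1223  0.056 ] world [0.8567 0.2329 0.3184] TCP goal [0.4413 0.2966 0.2624] shift tool [ 0.2889  0.1213 -0.0984]
```

```bash
python3 -m inch '[[0.03,0.013,-0.011,0],[0.03,0.013,-0.011,0],[0.03,0.013,-0.011,0],[0.03,0.013,-0.011,0],[0.03,0.013,-0.011,0],[0.03,0.013,-0.011,0]]' > /dev/null; python3 st.py; python3 tgt.py 0.004 0 0.12
```

```text
t 23.5 p [0.5565 0.2691 0.2924] 
x [-0.8372 -0.105  -0.5368] z [ 0.5271  0.1068 -0.843 ] q [-1.817  0.4    1.449  2.108 -0.555  0.468  1.649] F [ 0.1 -0.8 -3.5] g 22.9 70.8
board now in plate [ 0.1165 -0.0438  0.1008] world [0.6603 0.2838 0.2806] TCP goal [0.4413 0.2967 0.2623] shift tool [ 0.1097  0.0431 -0.0324]
```

```bash
python3 -m inch '[[0.028,0.011,-0.008,0],[0.028,0.011,-0.008,0],[0.024,0.01,-0.008,0],[0.016,0.007,-0.005,0],[0.008,0.003,-0.003,0],[0,0,0,0],[0,0,0,0]]' > /dev/null; python3 st.py; python3 tgt.py 0.003 0 0.05
```

```text
t 24.2 p [0.4793 0.2832 0.2731] 
x [-0.8483 -0.1009 -0.5199] z [ 0.5118  0.096  -0.8537] q [-2.18   0.05   1.454  2.225  0.503  0.487  0.564] F [-1.   0.2 -3.7] g 23.0 70.9
board now in plate [ 0.0399 -0.0198  0.1129] world [0.5831 0.2969 0.2592] TCP goal [0.4698 0.3018 0.2005] shift tool [0.044  0.0176 0.0589]
```

```bash
python3 -m inch '[[0.01,0.004,0.004,0],[0.01,0.004,0.004,0],[0.01,0.004,0.004,0],[0.01,0.004,0.004,0],[0,0,0,0]]' > /dev/null; python3 st.py; python3 tgt.py 0.003 0 0.05
```

```text
t 24.7 p [0.4509 0.2943 0.2374] 
x [-0.8476 -0.1026 -0.5206] z [ 0.5135  0.0883 -0.8535] q [-2.06   0.157  1.302  2.291  0.432  0.388  0.535] F [-0.5 -0.6 -2.8] g 23.2 70.8
board now in plate [ 0.0007 -0.0051  0.0918] world [0.5546 0.3077 0.2235] TCP goal [0.4697 0.3022 0.2004] shift tool [0.0025 0.0045 0.0419]
```

```bash
python3 -m inch '[[0.001,0.002,0.01,0],[0.001,0.002,0.015,0],[0,0,0.015,0],[0,0,0.01,0],[0,0,0.005,0],[0,0,0,0],[0,0,0,0]]' > /dev/null; python3 st.py; python3 tgt.py 0.003 0 0.01
python3 - <<'E'
from h import *
import pickle
c=cam("top"); s=cam("scene"); pickle.dump((c,s),open("c4.pkl","wb"))
a=cv2.resize(c["color"][140:220,140:220,::-1],(400,400),interpolation=cv2.INTER_CUBIC)
b=cv2.resize(s["color"][140:240,345:445,::-1],(400,400),interpolation=cv2.INTER_CUBIC)
cv2.imwrite("pics/g5.png",np.hstack([a,b]))
E
```

```text
t 25.4 p [0.478  0.3031 0.1909] 
x [-0.8475 -0.1004 -0.5213] z [ 0.514   0.0903 -0.853 ] q [-1.673  0.302  0.963  2.278  0.258  0.235  0.669] F [-1.  -0.5 -3.6] g 22.7 70.8
board now in plate [ 0.0066 -0.0004  0.038 ] world [0.5818 0.3164 0.1772] TCP goal [0.4864 0.3047 0.1641] shift tool [ 0.0067 -0.0002  0.0274]
```

View pics/g5.png

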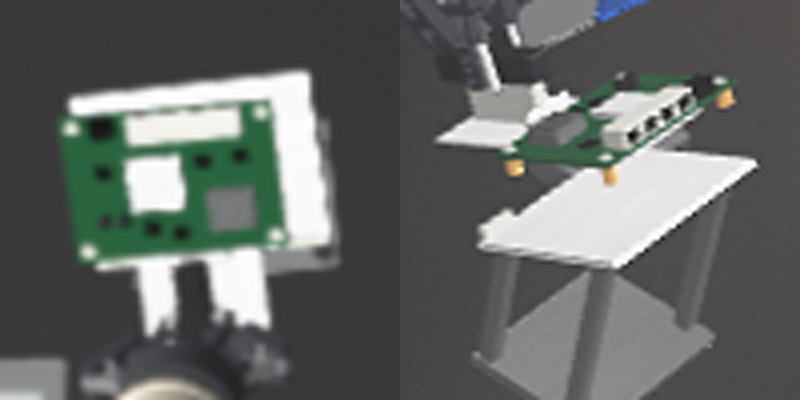

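Top crop: board corners (60,120), (271,100), (287,245), (78,265). Scene crop: (738,80), (607,165), (502,152), with the plate below at (480,245), (618,268) and (757,163). I'll fit both in the same frame.

```bash
python3 - <<'E'
from bp import *
import pickle
c,s=pickle.load(open("c4.pkl","rb"))
n=lambda p:(np.array(p,float)+.5)/5-.5+140
m=lambda p:(np.array(p,float)-[400,0]+.5)/4-.5+[345,140]
a=np.radians(25);Ry=np.array([[np.cos(a),0,-np.sin(a)],[0,1,0],[np.sin(a),0,np.cos(a)]])
S0=np.array([.5917,.3182,.140]); N=R.from_euler('z',.1435).as_matrix()@Ry
tp=n([(60,120),(271,100),(287,245),(78,265)]); sp=m([(738,80),(607,165),(502,152)])
def f(x):
    p=R.from_rotvec(x[3:]).apply(Lc)+x[:3]; return np.r_[(proj(c,p)-tp).ravel(),(proj(s,p[:3])-sp).ravel()]
r=ls(f,np.r_[.58,.316,.177,R.from_matrix(N).as_rotvec()]); M=R.from_rotvec(r.x[3:]).as_matrix()
print("board",r.x[:3].round(4),"rms",np.sqrt(np.mean(r.fun**2)).round(2),"in plate",(N.T@(r.x[:3]-S0)).round(4))
print("rot err in plate axes deg",np.degrees(R.from_matrix(N.T@M).as_rotvec()).round(1))
# check of the plate with scene corners now: (-x,-y) , (+x,-y), (+x,+y)
P=S0+np.array([[-.056,-.08,0],[.062,-.08,0],[.062,.08,0]])@N.T
print("plate scene residual px",(proj(s,P)-m([(480,245),(618,268),(757,163)])).round(1).tolist())
print("plate top residual px",(proj(c,P[[2,1]])-c["mtx"][0,0]*0*1-n([(44*1,72)]+[(0,0)])[0:0].sum()-n([(69,97),(308,71)])).round(1).tolist())
E
```

```text
board [0.5801 0.3274 0.1805] rms 0.57 in plate [0.0079 0.0107 0.041 ]
rot err in plate axes deg [-0.7 -1.4 -1.5]
plate scene residual px [[0.0, -0.9], [-0.2, -1.6], [0.2, -1.4]]
plate top residual px [[0.3, 0.1], [-0.3, 0.2]]
```

```bash
cat > pl.py <<'E'
# tool shift for a shift in plate axes
import sys
from bp import *
a=np.radians(25);N=R.from_euler('z',.1435).as_matrix()@np.array([[np.cos(a),0,-np.sin(a)],[0,1,0],[np.sin(a),0,np.cos(a)]])
S0=np.array([.5917,.3182,.139])
o=bot.get_obs(); q=o["tool_rot"]; M=R.from_quat(np.r_[q[1:],q[0]]).as_matrix()
e0=np.array([.478,.3031,.1909]); M0=np.c_[[-.8475,-.1004,-.5213],np.cross([.514,.0903,-.853],[-.8475,-.1004,-.5213]),[.514,.0903,-.853]]
dt=M0.T@(np.array([.5801,.3274,.1805])-e0)
b=N.T@(o["eef_pos"]+M@dt-S0); t=np.array([float(v) for v in sys.argv[1:4]])
print("board in plate",b.round(4),"shift tool",(M.T@N@(t-b)).round(4), "tool tilt change deg",np.degrees(R.from_matrix(N.T@M@M0.T@N).as_rotvec()).round(1))
E
python3 pl.py 0.003 0.006 0.012
```

```text
board in plate [0.0082 0.0112 0.0421] shift tool [ 0.0084 -0.0058  0.0293] tool tilt change deg [ 0.1 -0.   0. ]
```

```bash
python3 -m inch '[[0.002,-0.0015,0.005,0],[0.002,-0.0015,0.008,0],[0.002,-0.0015,0.008,0],[0.002,-0.0015,0.005,0],[0,0,0,0],[0,0,0,0]]' > /dev/null; python3 st.py; python3 pl.py 0.003 0.006 0.004
```

```text
t 26.1 p [0.4851 0.2987 0.1641] 
x [-0.8478 -0.1005 -0.5208] z [ 0.5134  0.0908 -0.8533] q [-1.524  0.34   0.815  2.289  0.383  0.169  0.538] F [ 0.4  0.3 -2.6] g 22.8 70.8
board in plate [0.0028 0.0054 0.0149] shift tool [0.001  0.0004 0.0109] tool tilt change deg [0. 0. 0.]
```

```bash
for i in 1; do python3 -m inch '[[0,0,0.003,0],[0.0005,0,0.003,0],[0.0005,0,0.002,0],[0,0,0.002,0],[0,0,0,0],[0,0,0,0]]' | grep -E "force|pos"; done; python3 st.py; python3 pl.py 0.003 0.006 0
```

```text
eef_pos: [0.4894, 0.2998, 0.1553]
contact_force: [0.3, -0.6, -3.4]
grasp_force: 70.8
t 26.7 p [0.4894 0.2998 0.1553] 
x [-0.8476 -0.1005 -0.521 ] z [ 0.5137  0.0909 -0.8532] q [-1.419  0.339  0.694  2.283  0.612  0.17   0.311] F [ 0.3 -0.6 -3.4] g 22.7 70.8
board in plate [0.0031 0.0059 0.005 ] shift tool [0.0006 0.     0.005 ] tool tilt change deg [0. 0. 0.]
```

```bash
for i in 1 2 3; do python3 -m inch '[[0,0,0.0015,0],[0,0,0.0015,0],[0,0,0,0],[0,0,0,0]]' | grep -E "contact|pos"; done;  python3 pl.py 0.003 0.006 0
```

```text
eef_pos: [0.4909, 0.2997, 0.1524]
contact_force: [0.1, -1.4, -2.9]
eef_pos: [0.4925, 0.3001, 0.1499]
contact_force: [-0.3, 1.3, -2.8]
eef_pos: [0.494, 0.3004, 0.1473]
contact_force: [0.7, 0.1, -3.1]
board in plate [ 0.0039  0.0058 -0.0042] shift tool [ 0.0004  0.0002 -0.0042] tool tilt change deg [0. 0. 0.]
```

```bash
python3 - <<'E'
from station import bot
import numpy as np
o=bot.get_obs(); print(o["q"].round(3), o["contact_force"], o["tool_rot"].round(4))
E
```

```text
[-1.34   0.347  0.609  2.276  0.757  0.171  0.168] [ 0.73986132  0.11844654 -3.14461921] [ 0.2691 -0.0608  0.9607  0.0301]
```

```bash
cat > gc.py <<'E'
from h import *
import pickle
def g(c,box):
    im=c["color"].astype(int); m=((im[...,1]-im[...,0]>15)&(im[...,1]-im[...,2]>8)).astype(np.uint8)
    k=np.zeros_like(m); k[box[1]:box[3],box[0]:box[2]]=1; v,u=np.nonzero(m&k); return np.r_[u.mean(),v.mean(),len(u)].round(2)
if __name__=="__main__":
    c,s=cam("top"),cam("scene"); pickle.dump((c,s),open("cl.pkl","wb"))
    print("top",g(c,(140,150,215,210)),"scene",g(s,(360,145,445,235)), "F",bot.get_obs()["contact_force"].round(1))
E
python3 gc.py; for i in 1 2; do python3 -m inch '[[0,0,0.0015,0],[0,0,0.0015,0],[0,0,0,0],[0,0,0,0]]' | grep -E "pos"; python3 gc.py; done
```

```text
top [177.18 175.68 869.  ] scene [396.37 185.7  343.  ] F [-0.2 -0.5 -2.8]
eef_pos: [0.4956, 0.3005, 0.1447]
top [177.28 175.55 869.  ] scene [396.77 185.57 342.  ] F [-1.5 -0.9 -2.4]
eef_pos: [0.497, 0.3009, 0.1422]
top [177.18 175.53 875.  ] scene [396.95 185.66 334.  ] F [-1.4  1.  -2.6]
```

```bash
python3 pl.py 0.005 0.0055 -0.011; python3 - <<'E'
from bp import *
import pickle
c,s=pickle.load(open("cl.pkl","rb"))
a=cv2.resize(c["color"][150:210,145:225,::-1],(400,300),interpolation=cv2.INTER_CUBIC)
b=cv2.resize(s["color"][150:230,360:440,::-1],(400,400),interpolation=cv2.INTER_CUBIC)
w=np.zeros((400,800,3),np.uint8); w[:300,:400]=a; w[:,400:]=b
cv2.imwrite("pics/g6.png",w)
E
```

```text
board in plate [ 0.0046  0.0058 -0.0101] shift tool [-0.0003 -0.0004  0.0009] tool tilt change deg [0. 0. 0.]
```

View pics/g6.png

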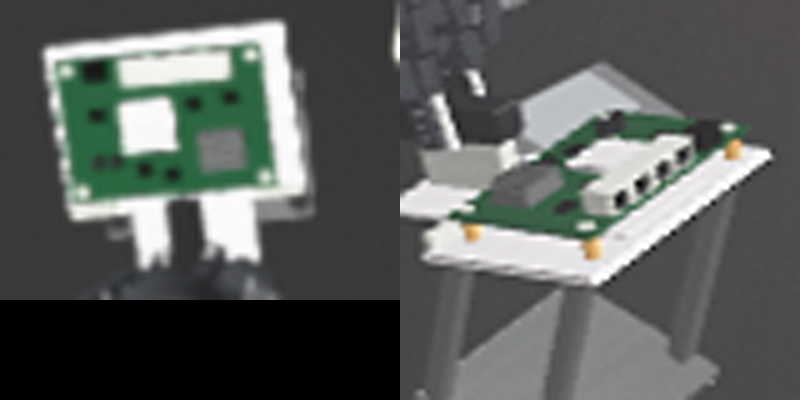

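The board sits on the plate with its lower feet inside the lips. Top corners are (55,63), (262,43), (275,183) and (73,203). I'll solve for x, y and yaw in the plate plane.

```bash
python3 - <<'E'
from bp import *
import pickle
c,s=pickle.load(open("cl.pkl","rb"))
n=lambda p:(np.array(p,float)+.5)/5-.5+[145,150]
a=np.radians(25);N=R.from_euler('z',.1435).as_matrix()@np.array([[np.cos(a),0,-np.sin(a)],[0,1,0],[np.sin(a),0,np.cos(a)]])
S0=np.array([.5917,.3182,.14])
tp=n([(55,63),(262,43),(275,183),(73,203)])
f=lambda x:(proj(c,S0+(R.from_euler('z',x[2]).apply(Lc)+[x[0],x[1],x[3]])@N.T)-tp).ravel()
r=ls(f,[0,0,0,0]);print(r.x.round(4),np.abs(r.fun).max())
r=ls(lambda x:f(np.r_[x,0]),[0,0,0]);print(r.x.round(4),np.abs(r.fun).max())
M=np.array(bot.get_obs()["tool_rot"]);M=R.from_quat(np.r_[M[1:],M[0]]).as_matrix()
print("20mm down-slope in tool",(M.T@N@[-.02,0,0]).round(4),"+plate y 5mm",(M.T@N@[0,.005,0]).round(4), "-1 plate z",(M.T@N@[0,0,-.001]).round(5))
E
```

```text
[-0.0027  0.0104 -0.0223 -0.038 ] 0.5245170906893861
[ 0.0044  0.0045 -0.022 ] 0.7328949504044431
20mm down-slope in tool [ 0.0199 -0.0004 -0.0022] +plate y 5mm [0.0001 0.005  0.0001] -1 plate z [ 1.1e-04 -2.0e-05  9.9e-04]
```

```bash
python3 gc.py; python3 -m inch '[[0.003,0,-0.0003,0],[0.004,0,-0.0004,0],[0.005,0,-0.0005,0],[0.005,0,-0.0005,0],[0,0,0,0]]' | grep -E "pos|contact"; python3 gc.py
```

```text
top [177.14 175.54 878.  ] scene [396.91 185.73 337.  ] F [-2.6 -0.8 -2.3]
eef_pos: [0.4817, 0.2991, 0.1348]
contact_force: [-0.3, 0.0, -2.3]
top [177.18 175.47 875.  ] scene [397.04 185.66 337.  ] F [ 0.1 -0.5 -0.3]
```

```bash
python3 -m inch '[[0.01,0,-0.001,0],[0.01,0,-0.001,0],[0.01,0,-0.001,0],[0.01,0,-0.001,0],[0,0,0,0]]' | grep contact; python3 st.py; python3 gc.py
```

```text
contact_force: [1.2, 0.1, -2.0]
t 30.2 p [0.4451 0.2947 0.117 ] 
x [-0.848 -0.102 -0.52 ] z [ 0.5127  0.0904 -0.8538] q [-1.377  0.355  0.549  2.377  1.364  0.173 -0.522] F [ 1.2  0.1 -2. ] g 22.6 71.0
top [177.13 175.5  874.  ] scene [396.94 185.71 335.  ] F [ 0.8 -0.7 -1.3]
```

```bash
python3 -m inch '[[0.012,0,-0.0013,0],[0.012,0,-0.0013,0],[0.012,0,-0.0013,0],[0,0,0,0]]' | grep contact; python3 st.py; python3 gc.py
```

```text
contact_force: [0.6, 0.2, -2.2]
t 30.7 p [0.4133 0.2915 0.1021] 
x [-0.8478 -0.101  -0.5207] z [ 0.5132  0.0917 -0.8534] q [-1.367  0.349  0.458  2.435  1.606  0.227 -0.827] F [ 0.6  0.2 -2.2] g 22.7 71.0
top [177.1  175.54 877.  ] scene [396.79 185.8  334.  ] F [-0.1  0.8 -2.2]
```

```bash
python3 -m inch '[[0.008,0,-0.0006,0],[0.008,0,-0.0006,0],[0,0,0,0]]' | grep contact; python3 st.py; python3 gc.py
```

```text
contact_force: [-0.2, -1.1, -1.0]
t 31.1 p [0.4017 0.2885 0.094 ] 
x [-0.8506 -0.1002 -0.5162] z [ 0.509   0.0892 -0.8561] q [-1.024  0.327  0.031  2.434  1.591  0.379 -0.817] F [-0.2 -1.1 -1. ] g 22.8 71.1
top [177.21 175.5  874.  ] scene [396.8 185.8 334. ] F [ 0.1  0.2 -0.5]
```

```bash
python3 -m inch '[[0.01,0,0,0],[0.01,0,0,0],[0.01,0,0,0],[0,0,0,0]]' | grep contact; python3 st.py; python3 gc.py
```

```text
contact_force: [0.1, -1.1, -2.7]
t 31.6 p [0.3831 0.2834 0.0784] 
x [-0.8519 -0.1052 -0.5129] z [ 0.507   0.0795 -0.8583] q [-0.528  0.404 -0.576  2.436  1.619  0.619 -0.832] F [ 0.1 -1.1 -2.7] g 22.6 70.9
top [177.19 175.5  873.  ] scene [397.04 185.69 337.  ] F [ 0.4  0.1 -1.4]
```

```bash
python3 to.py 0.385 0.18 0.16; python3 - <<'E'
from bp import *
q=bot.get_obs()["tool_rot"];M=R.from_quat(np.r_[q[1:],q[0]]).as_matrix()
lx=M@[-.997,0,.078];lz=M@[-.078,0,-.997];z=M[:,2]
off=-.005*z-.045*lz-.035*lx
print("lx",lx.round(3),"off rear",off.round(4))
d=np.array([.9858,.168]); rear=np.array([.5833,-.3001])+d*(-.087)
print("TCP goal touching", np.r_[rear,.006]-off)
E
```

```text
shift [-0.0314 -0.1015 -0.0772] n 0.131 xaxis after [-0.851 -0.105 -0.515]
lx [0.888 0.111 0.447] off rear [-0.0137 -0.0011 -0.0516]
TCP goal touching [ 0.51128097 -0.31357271  0.05761109]
```

```bash
python3 -m inch '[[-0.003,-0.005,-0.02,0],[-0.006,-0.015,-0.015,0],[-0.006,-0.02,-0.015,0],[-0.006,-0.02,-0.015,0],[-0.005,-0.02,-0.01,0],[-0.005,-0.02,-0.005,0],[0,0,0,0]]' | grep contact; python3 st.py; python3 gc.py; python3 to.py 0.50 -0.30 0.20
```

```text
contact_force: [-0.3, -0.8, -1.7]
t 32.4 p [0.3914 0.2172 0.1267] 
x [-0.8632 -0.1333 -0.487 ] z [ 0.4857  0.0443 -0.873 ] q [ 0.308  0.542 -1.396  2.435  1.467  0.917 -0.426] F [-0.3 -0.8 -1.7] g 23.3 71.0
top [177.13 175.49 877.  ] scene [396.94 185.72 336.  ] F [ 0.   0.1 -1.3]
shift [-0.0598 -0.5312 -0.0351] n 0.536 xaxis after [-0.862 -0.135 -0.488]
```

```bash
python3 -m inch '[[-0.025,-0.02,-0.025,0],[-0.025,-0.03,-0.02,0],[-0.02,-0.035,-0.02,0],[-0.02,-0.04,-0.01,0],[-0.01,-0.04,0,0]]' | grep contact; python3 st.py; python3 to.py 0.51 -0.31 0.19
```

```text
contact_force: [-0.3, 1.1, -2.3]
t 33.0 p [0.434  0.1152 0.2076] 
x [-0.8773 -0.1436 -0.4579] z [ 0.4571  0.0406 -0.8885] q [ 0.899  0.072 -1.404  2.364  0.687  0.402  0.647] F [-0.3  1.1 -2.3] g 22.8 71.1
shift [ 0.0024 -0.431   0.0331] n 0.432 xaxis after [-0.877 -0.144 -0.458]
```

```bash
python3 -m inch '[[0,-0.038,0.001,0],[0,-0.038,0.001,0],[0,-0.038,0.001,0],[0,-0.038,0.001,0],[0,-0.038,0.001,0],[0,-0.038,0.001,0],[0,-0.038,0.001,0],[0,-0.038,0.001,0],[0,-0.038,0.001,0],[0,-0.038,0.001,0],[0,-0.038,0.001,0],[0,0,0,0]]' | grep contact; python3 st.py; python3 to.py 0.51 -0.31 0.19
```

```text
contact_force: [-0.2, -0.4, -1.1]
t 34.2 p [ 0.4962 -0.2914  0.2057] 
x [-0.8824 -0.1341 -0.4509] z [ 0.45    0.0385 -0.8922] q [ 1.56   0.507 -1.223  2.054  0.47   0.522  1.832] F [-0.2 -0.4 -1.1] g 22.7 71.0
shift [-0.0026 -0.0199  0.0195] n 0.028 xaxis after [-0.882 -0.134 -0.451]
```

```bash
cat > tr.py <<'E'
from bp import *
o=bot.get_obs();q=o["tool_rot"];M=R.from_quat(np.r_[q[1:],q[0]]).as_matrix()
lx=M@[-.997,0,.078];lz=M@[-.078,0,-.997];z=M[:,2]
rear=o["eef_pos"]-.005*z-.045*lz-.035*lx
g=np.r_[np.array([.5833,-.3001])+np.array([.9858,.168])*(-.087),.006]
print("lx",lx.round(3),"rear edge",rear.round(4),"shift tool",(M.T@(g-rear)).round(4),"last 1cm down:",(M.T@[0,0,-.01]).round(4))
E
python3 tr.py
```

```text
lx [0.915 0.137 0.38 ] rear edge [ 0.479  -0.2952  0.1553] shift tool [ 0.0536 -0.018   0.1408] last 1cm down: [0.0045 0.0003 0.0089]
```

```bash
python3 -m inch '[[0.009,-0.006,0.02,0],[0.009,-0.006,0.025,0],[0.009,-0.006,0.025,0],[0.009,0,0.025,0],[0.009,0,0.02,0],[0,0,0,0]]' | grep contact; python3 st.py; python3 tr.py
```

```text
contact_force: [-0.3, 1.5, -2.0]
t 34.8 p [ 0.509  -0.3031  0.0811] 
x [-0.8837 -0.1421 -0.4459] z [ 0.4444  0.0436 -0.8947] q [ 1.273  0.634 -0.869  2.1    0.695  0.28   1.683] F [-0.3  1.5 -2. ] g 22.9 70.9
lx [0.916 0.145 0.375] rear edge [ 0.4916 -0.307   0.0308] shift tool [ 0.0069 -0.0079  0.0245] last 1cm down: [0.0045 0.0002 0.0089]
```

```bash
python3 -m inch '[[0.003,-0.004,0.01,0],[0.003,-0.004,0.01,0],[0.001,0,0.004,0],[0,0,0,0]]' | grep contact; python3 tr.py; python3 -m inch '[[0,0,0,0],[0.0015,0,0.003,0],[0.0015,0,0.003,0],[0.0015,0,0.003,0],[0.0015,0,0.003,0],[0,0,0,0]]' 0.0 20; python3 st.py
```

```text
contact_force: [-1.1, 0.5, -1.7]
lx [0.914 0.142 0.381] rear edge [ 0.499  -0.3178  0.01  ] shift tool [0.0027 0.0034 0.003 ] last 1cm down: [0.0045 0.0003 0.0089]
t: 35.8
eef_pos: [0.5234, -0.3153, 0.0535]
tool_rot: [0.24, -0.074, 0.968, 0.001]
contact_force: [0.2, 0.9, 24.9]
gripper_width: 0.273
grasp_force: 78.6
t 35.8 p [ 0.5234 -0.3153  0.0535] 
x [-0.8737 -0.1426 -0.4651] z [ 0.4649  0.0365 -0.8846] q [ 1.204  0.678 -0.776  2.084  0.781  0.203  1.621] F [ 0.2  0.9 24.9] g 23.2 78.6
```

```bash
python3 -m inch '[[-0.001,0,-0.002,0],[0,0,0,0]]' | grep contact;  python3 -m inch '[[0,0,0,0],[0,0,0,0],[0,0,0,0],[0,0,0,0],[0,0,0,0]]' 0.045 20 | grep -E "contact|width"; python3 -m inch '[[0,0,0,0],[0,0,0,0]]' 0.07 | grep width; python3 - <<'E'
from h import *
import pickle
c=cam("top");s=cam("scene"); pickle.dump((c,s),open("c5.pkl","wb"))
a=cv2.resize(c["color"][150:230,320:400,::-1],(400,400),interpolation=cv2.INTER_CUBIC)
b=cv2.resize(s["color"][240:360,140:260,::-1],(400,400),interpolation=cv2.INTER_CUBIC)
cv2.imwrite("pics/g7.png",np.hstack([a,b]))
E
```

```text
contact_force: [2.4, -0.6, 11.8]
contact_force: [-0.7, 0.3, 0.8]
gripper_width: 0.525
gripper_width: 0.817
```

```bash
python3 -m inch '[[0,0,-0.01,0],[0,0,-0.03,0],[0,0,-0.04,0],[0,0,-0.04,0],[-0.02,0,-0.04,0],[-0.02,0.04,-0.02,0],[0,0.045,-0.01,0],[0,0.045,0,0],[0,0.045,0,0],[0,0.045,0,0],[0,0.045,0,0],[0,0,0,0]]' | grep -E "pos|contact"; python3 - <<'E'
from h import *
import pickle
from gc import *
c=cam("top");s=cam("scene"); pickle.dump((c,s),open("c6.pkl","wb"))
c0,s0=pickle.load(open("c0.pkl","rb")).values() if 0 else (pickle.load(open("c0.pkl","rb"))["top"],pickle.load(open("c0.pkl","rb"))["scene"])
for nm,k,bx in (("top0",c0,(330,155,385,225)),("top",c,(330,155,385,225)),("scene0",s0,(150,280,262,372)),("scene",s,(150,280,262,372))):
    im=k["color"].astype(int); sub=im[bx[1]:bx[3],bx[0]:bx[2]]
    for lab,m in (("blade",sub.min(2)>235),("dark",sub.max(2)<40)):
        n,l,st,ce=cv2.connectedComponentsWithStats(m.astype(np.uint8)); 
        for i in sorted(range(1,n),key=lambda i:-st[i,4])[:2]:
            ys,xs=np.nonzero(l==i); r=cv2.minAreaRect(np.c_[xs,ys].astype(np.float32))
            print(nm,lab,st[i,4],"c",(ce[i]+bx[:2]).round(1),"rect",np.round(r[1],1),round(r[2],1))
E
```

```text
eef_pos: [0.4302, -0.0799, 0.2301]
contact_force: [-0.8, 0.1, -0.3]
top0 blade 887 c [351.3 190.9] rect [48.1 22.7] 79.1
top blade 892 c [356.2 187.8] rect [47.8 22.8] 82.6
scene0 blade 1502 c [210.3 321.4] rect [66.6 30.9] 40.6
scene blade 1577 c [206.1 327.8] rect [65.8 31.1] 45.0
```

```bash
python3 - <<'E'
from bp import *
import pickle
from scipy.spatial.transform import Rotation as R
c,s=pickle.load(open("c6.pkl","rb"))
d=(ray(c,356.2,187.8,.007)-ray(c,351.3,190.9,.007))[:2]
L=.055
for yaw in (.192-.061,.192+.061):
    ce=np.array([.5197,-.2982])+L*np.array([np.cos(.192),np.sin(.192)])+d
    o=ce-L*np.array([np.cos(yaw),np.sin(yaw)])
    t=.1688; v=o-[.5833,-.3001]; print("yaw",round(yaw,3),"shift",d.round(4),"tray",(v@[np.cos(t),np.sin(t)]).round(4),(v@[-np.sin(t),np.cos(t)]).round(4))
# predict scene blade shape residual: does a flat lifter explain both masks?
for yaw in (.131,.253):
    ce=np.array([.5197,-.2982])+L*np.array([np.cos(.192),np.sin(.192)])+d
    o=ce-L*np.array([np.cos(yaw),np.sin(yaw)])
    rz=R.from_euler('z',yaw).as_matrix()
    P=np.array([[.14,.04,.007],[.14,-.04,.007],[-.035,-.04,.007],[-.035,.04,.007]])@rz.T+np.r_[o,0]
    for nm,k in (("top",c),("scene",s)):
        m=(k["color"].min(2)>235).astype(np.uint8); q=np.zeros_like(m); cv2.fillPoly(q,[proj(k,P).round().astype(int)],1)
        print(yaw,nm,"IoU",round((m&q).sum()/q.sum(),3),"model",int(q.sum()),"extra outside nearby",int((m&cv2.dilate(q,np.ones((9,9)))&~q&1).sum()))
E
python3 - <<'E'
import sys; sys.path.insert(0,'.')
exec(open('gc.py').read())
E
```

```text
yaw 0.131 shift [ 0.0121 -0.0178] tray -0.0534 -0.0036
yaw 0.253 shift [ 0.0121 -0.0178] tray -0.0533 -0.0104
0.131 top IoU 0.795 model 1116 extra outside nearby 5
0.131 scene IoU 0.796 model 1982 extra outside nearby 0
0.253 top IoU 0.75 model 1094 extra outside nearby 72
0.253 scene IoU 0.735 model 2015 extra outside nearby 95
top [177.15 175.51 876.  ] scene [396.9  185.79 336.  ] F [ 0.5  0.  -0.3]
```

```bash
python3 -c "
from station import bot
print(bot.hand_in())"
```

```text
the job is handed in; nothing more can be done
None
```

The job is handed in, though no verdict came back: by camera, the board sits on the sloping plate about 4 mm above the lips and 5 mm off centre, jacks uppermost and square to about 1°, and the lifter lies flat in its tray, both well inside tolerance; I tilted the tool by commanding moves past the arm's reach, since the rows could not tilt it directly.

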